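Roll a canister label-up and lay it in the label scanner

TASK

The canister on the brown mat lies with its barcode label turned away. Roll it along the mat until the label faces straight up and let it lie there; then pick it up and lay it gently, label still facing up, in both blue saddles under the scanner's head, with its middle over the white line on the scanner's base. Do not shift the carton, bottle or tape roll or push hard on the scanner.

Things in the scene. Friction and masses are not known exactly. Their poses are not given: they have to be found in the camera images.
- canister: Cream round canister, 52 mm diameter, 180 mm long, about 0.32 kg, lying on the mat. Origin on its axis at mid-length; x runs along the axis towards the red cap (42 mm diameter, last 20 mm of the length). Its y and z turn as it rolls but do not tell where the label is: the printed sleeve is stuck on at a different angle each time (see label).
- label (a point): Middle of the white label with black bars (100 mm along the axis, 64 degrees of the round), on the canister's surface 26 mm from its axis. Its z points outwards, straight up when the label faces up; its x is the canister's x. On the far side from the label a thin blue stripe runs along the canister. The label does not turn on the canister.
- seat (a point): Where the middle of the canister's axis belongs when it lies in the saddles: 60 mm above the mat's top, over the white line, under the head. x is the direction in which the canister lies there, about the world's +y (either end may point that way); z is up. The 60 mm of a seated canister on the -x side stick out beyond the saddle, free for fingers.
- scanner: Grey label scanner, fixed. Origin below the seat on the mat's top; axes as the seat's. Base 10 mm thick, x -60 to 100, y -75 to 55 mm, white line across it at x = 0. Two blue 90 degree V saddles, each 16 mm thick, 56 mm wide, at x = -20 and x = 52 mm, tops at 52 mm. Grey post x -40 to 10, y -120 to -90 mm, foot plate out to y -130. Open towards +y (the robot) and -x.
- carton: Closed cardboard carton 70 x 100 x 70 mm, bystander. Origin at the centre of its underside.
- bottle: Standing white bottle with green label and blue cap, 72 mm in diameter, 150 mm tall, bystander. Origin at the centre of its underside.
- tape: Roll of brown packing tape lying flat, 100 mm in diameter, 48 mm high, bystander. Origin at the centre of its underside.
- mat: Brown foam mat, fixed, 10 mm thick, 520 mm (x) by 1040 mm (y): its top, on which everything stands, is 10 mm above the table. Origin at the centre of its underside.
- head (a point): Centre of the underside of the scanner's fixed black head, 150 mm above the mat's top; axes as the seat's. The head is 60 mm along x, 150 mm along y, 45 mm high: it spans x -45 to 15 and y -120 to 30 mm from the seat. It bars an upright gripper over the seat: grip the canister's -x end with the tool leaning 20 to 50 degrees, the hand towards the seat's -x.
Mind the look-alikes: they are no part of the job. Of the things like the canister, leave any that is orange; of the rest the larger one is meant.

How it is judged:
By the outcome, as a careful person would: the job done as asked, in the order asked, and still so for the second after the job is handed in, with the robot touching nothing.
It also fails if it takes over 58 s, if anything falls off the work surface, if the arm or the gripper's body presses on something with over 40 N, if the wrist force passes 120 N, or if a joint passes its speed limit or range.

ROBOT

A 7-joint arm with a two-finger parallel gripper is mounted at the origin on the work surface. World frame = base frame: x ahead of the robot, y to its left, z up, the work surface at z = 0. Lengths are in m, angles in degrees, forces in N, time in s.
With the tool pointing down it reaches from about 0.35 to 0.9 m from the base axis. Payload 19.9 kg.
Tool frame: the origin (TCP) lies midway between the tips of the shut fingers; the grasp point (between the pads) lies 19 mm behind it; z points along the fingers, y is the line along which they close (so a half turn about z gives the same grasp; the last joint's range is limited). The gripper opens to 85 mm and grips with 20 to 120 N. Pads are 22 mm wide; open, the fingers measure 114 mm over their backs; the gripper's body (76 mm by 85 mm) begins 54 mm behind the grasp point. The pads swing forward as they close: fully open they stand 13 mm farther back than shut.
Start: joints at [60.819, 23.915, -0.59, 92.452, 0.269, 63.638, -3.037], TCP at [0.282, -0.558, 0.231] pointing down, gripper open.
Joint ranges: [-161.28, 161.28], [-22.2, 115.67], [-73.04, 71.86], [3.21, 147.25], [-68.34, 248.33], [10.77, 114.83], [-161.83, 161.83]. Speed limits (degrees/s): [108.29, 108.29, 136.94, 136.94, 172.46, 172.46, 172.46].

INTERFACE

Orientations are given as [roll, pitch, yaw] about the fixed x, y, z axes, in that order (R = Rz(yaw) Ry(pitch) Rx(roll)).
In Python, from cell import env gives the robot as it stands.
- The arm moves only by the tool drive_tool, never from a script. Its argument "plan" is a list of rows, each an object with "linear": the shift along the tool's x, y, z each as a share of 0.15 m, from -1 to 1, a list of three; "twist": the turn, a rotation vector about the tool's x, y, z each as a share of 30 degrees, from -1 to 1, a list of three; "fingers": the opening, from 0 (shut) to 1 (fully open). A call has 1 to 8 rows; each row is the pose to reach, as a shift and turn from the pose commanded when the call began, along the tool's axes at that moment; what a row does not reach only later rows make up. A row lasts 1/10 s, in which the tool goes at most 50 mm and 8.59 degrees, less where a joint would pass 70% of its speed; a pose out of reach is approached as far as the arm can. A call with a number of a shift or a turn outside -1 to 1 is refused whole. A call with a gripper value outside its range is refused whole. The fingers move at their own pace and stop on an object; the grip force is fixed at half the most. Time passes only in rows, so rows that repeat a pose let the fingers close. It gives the time, the measured TCP pose, the force, the opening and the grip force at its end, in the units of the state.
- env.get_state(): the state, without advancing time (a new reading comes with each control period).
- env.grab_frame(name): name is "scene" or "top" or "wrist"; returns a dict with "img" (420x560x3 uint8, blue, green, red), "z_map" (420x560 float32, m along the optical axis (not along the pixel's ray), 0 where there is no reading), "mtx" (3x3 intrinsics, pixels), "xyz" and "attitude" of the camera in the world. Camera axes: x right, y up, looking along -z (the intrinsics and any distortion apply to the point x, -y, -z); pixel columns grow to the right and rows downward; lengths in m; the calibration is good to about 2 mm. A picture is of the moment at which its call begins.
- env.job_done(): hands the job in; it is judged then, once.
Trained networks look in the newest picture that a camera, given by its name, has taken for a name from the list of things; names that differ only in an ending like _2 or _b are one class to them, and where a whole thing is asked for, a point or a joint stands for the part that bears it (a point fixed in the world has none). Each returns a list of dicts, best first, with "p" (0 to 1); they miss things now and then, are a little off and sometimes report something else, mostly with a low value. They report only what shows in the picture. A call takes as long as a camera call. They do not tell look-alikes from the thing itself.
- env.outline_of(camera, query): "pixels" (420x560 bool, what is visible of it) and "pixel" ([column, row] in pixels, amid what is visible of it).
The state is a dict: "t": time; "joint_pos": joint angles; "joint_velocities": joint speeds; "joint_torque": joint torques, N m; "ee_pos": TCP position; "tool_rot": TCP orientation; "wrist_force": force on the tool from outside, world axes, zero at the start; "ft_torque": the same for the moment, N m; "finger_gap": finger opening in m; "finger_force": force on a finger pad.
Only numpy, scipy, OpenCV 4.12 (cv2) and the standard library are available. Lean on these libraries where they do the work, as an engineer would, in place of code of your own. Each camera call takes 0.05 s, during which the arm holds its last target. There are 200 camera calls.

## Working session

There is one attempt and no reset: what is moved stays moved. The work goes in short steps, Python scripts to look and compute and a tool call to move; the robot and the scene stay as the last step left them, time stands still between calls to the robot, and variables do not carry over. Pictures are saved under pics/ and viewed, at most 10 in all, crops included, and the job is handed in when it is done.

Besides the shell and the picture viewer there is one more tool, called after "Call:" as name([rows], argument=value, ...), one row to a line, values as JSON. drive_tool: Moves the arm, as the interface text tells. Its arguments: {"type":"object","properties":{"plan":{"type":"array","items":{"type":"object","properties":{"linear":{"type":"array","items":{"type":"number","minimum":-1,"maximum":1}},"twist":{"type":"array","items":{"type":"number","minimum":-1,"maximum":1}},"fingers":{"type":"number"}}}}},"required":["plan"]}

```bash
mkdir -p pics; ls
cat > h.py <<'E'
import numpy as np, cv2
from scipy.spatial.transform import Rotation as R
from cell import env
def Rm(a): return R.from_euler('xyz',a,degrees=True).as_matrix()
def cloud(f):
    z=f["z_map"]; K=np.array(f["mtx"]); h,w=z.shape
    u,v=np.meshgrid(np.arange(w),np.arange(h))
    c=np.stack([(u-K[0,2])/K[0,0]*z,-(v-K[1,2])/K[1,1]*z,-z],-1)
    A=np.array(f["attitude"]); A=Rm(A) if A.shape==(3,) else A
    P=c@A.T+np.array(f["xyz"]); P[z<=0]=np.nan
    return P
E
python3 - <<'E'
from h import *
s=env.get_state(); print({k:np.round(v,3) for k,v in s.items()})
for n in ["scene","top"]:
    f=env.grab_frame(n); cv2.imwrite(f"pics/{n}0.png",f["img"]); print(n,f["mtx"],f["xyz"],f["attitude"],[k for k in f])
    P=cloud(f); np.save(f"{n}0.npy",P)
    for q in ["canister","label","scanner","carton","bottle","tape","head"]:
        for d in env.outline_of(n,q)[:4]:
            m=d["pixels"]; p=P[m]; p=p[~np.isnan(p).any(1)]
            print(q,round(d["p"],2),np.round(d["pixel"]),m.sum(),np.round(np.median(p,0),3) if len(p) else '',np.round(np.percentile(p,2,axis=0),3) if len(p) else '',np.round(np.percentile(p,98,axis=0),3) if len(p) else '')
E
```

```text
pics
{'t': np.float64(0.0), 'joint_pos': array([60.818, 23.948, -0.591, 92.485,  0.269, 63.638, -3.037]), 'joint_velocities': array([-0.03 , -0.024, -0.039,  0.01 ,  0.105, -0.005,  0.06 ]), 'joint_torque': array([-1.0000e-03, -8.6444e+01,  6.7900e-01, -4.3490e+01,  1.9000e-02,
        7.0000e-03, -0.0000e+00]), 'ee_pos': array([ 0.282, -0.558,  0.231]), 'tool_rot': array([-1.7993e+02,  5.0000e-03,  2.6805e+01]), 'wrist_force': array([-0.194, -0.531, -0.218]), 'ft_torque': array([-0.039, -0.037,  0.003]), 'finger_force': np.float64(0.0), 'finger_gap': np.float64(0.085)}
scene [[492.9032742    0.         281.06568783]
 [  0.         492.9032742  213.42307156]
 [  0.           0.           1.        ]] [1.41795238 0.20712264 0.91187032] [ 50.15624724  -0.84542176 116.99448905] ['img', 'z_map', 'mtx', 'xyz', 'attitude']
canister 0.89 [156. 199.] 516 [ 0.584 -0.624  0.027] [ 0.552 -0.681  0.006] [ 0.61  -0.57   0.037]
canister 0.87 [190. 170.] 324 [ 0.418 -0.611  0.029] [ 0.347 -0.659 -0.   ] [ 0.457 -0.584  0.036]
canister 0.8 [311. 243.] 1283 [ 0.556 -0.135  0.052] [ 0.527 -0.224  0.02
[... 1259 characters left out ...]
627  0.036] [ 0.371 -0.647  0.028] [ 0.427 -0.608  0.042]
label 0.47 [446. 214.] 151 [ 0.577 -0.636  0.037] [ 0.561 -0.661  0.03 ] [ 0.595 -0.606  0.042]
label 0.37 [257. 232.] 44 [ 0.526 -0.132  0.058] [ 0.521 -0.164  0.051] [ 0.531 -0.09   0.063]
scanner 0.87 [130. 204.] 3953 [0.582 0.193 0.053] [0.508 0.158 0.013] [0.672 0.31  0.209]
carton 0.72 [198. 147.] 1257 [0.753 0.03  0.079] [ 0.721 -0.018  0.01 ] [0.799 0.084 0.086]
bottle 0.92 [282. 143.] 738 [ 0.751 -0.189  0.113] [ 0.731 -0.222  0.013] [ 0.786 -0.155  0.163]
tape 0.87 [172. 281.] 773 [0.381 0.079 0.057] [0.333 0.028 0.009] [0.425 0.122 0.063]
head 0.84 [129. 204.] 3844 [0.582 0.193 0.06 ] [0.508 0.159 0.015] [0.673 0.309 0.209]
```

Run:
```python
from h import *
a=cv2.imread("pics/top0.png"); b=cv2.imread("pics/scene0.png")
a1=cv2.resize(a[110:310,60:310],None,fx=3.2,fy=3,interpolation=2)[:600,:800]
cv2.imwrite("pics/topc.png",a1)
b1=cv2.resize(b[180:370,200:540],None,fx=2.3,fy=2.3,interpolation=2)
cv2.imwrite("pics/scenec.png",b1[:600,:800])
```

```text
(no output)
```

View pics/topc.png

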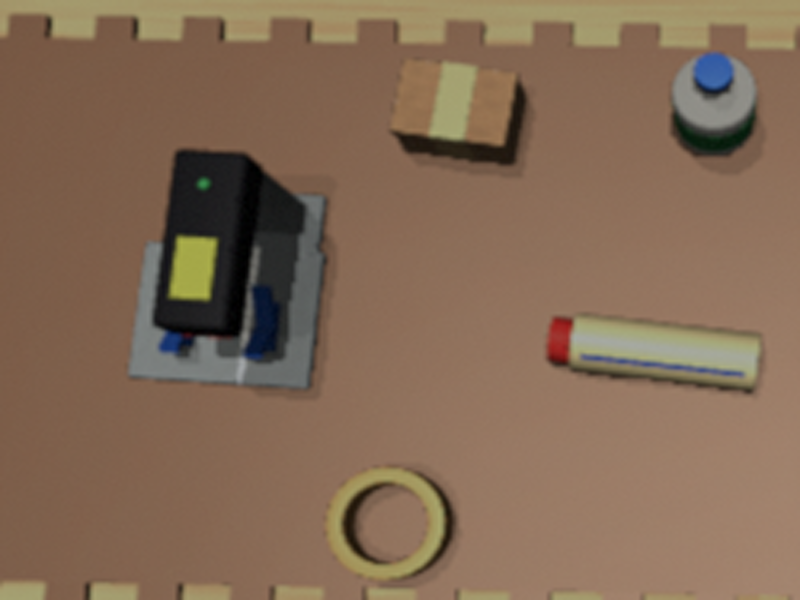

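View pics/scenec.png

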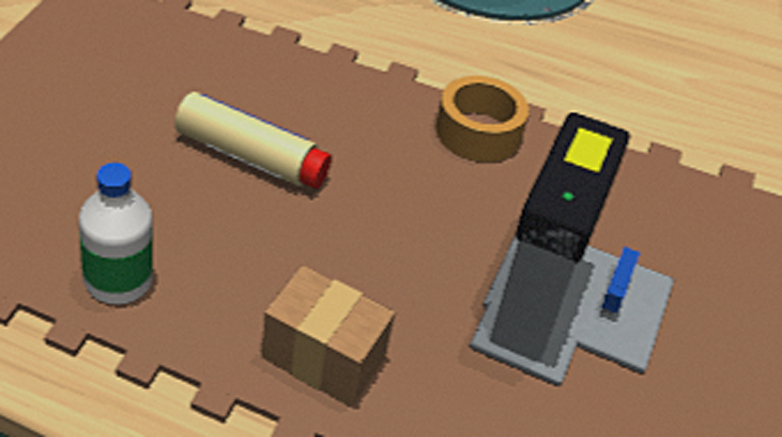

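The crops show the canister with its red cap towards +y (top crop ~(560,340)) and the blue stripe on its robot-facing upper side (~(660,365)). The label is therefore below and on the far side. The scanner is at ~(230,280), with its white line at ~(245,330).

```bash
cat >> h.py <<'E'
def rays(f,uv):
    K=np.array(f["mtx"]); A=Rm(f["attitude"]); uv=np.asarray(uv,float)
    return np.stack([(uv[:,0]-K[0,2])/K[0,0],-(uv[:,1]-K[1,2])/K[1,1],-np.ones(len(uv))],-1)@A.T
def on_plane(f,uv,z):
    d=rays(f,uv); o=np.array(f["xyz"]); return o+d*((z-o[2])/d[:,2])[:,None]
def canister(n,show=True,near=(0.5,-0.14)):
    """axis mid, direction (towards cap), angle of stripe from up (positive towards world -x side)"""
    f=env.grab_frame(n); P=cloud(f); best=None
    for d in env.outline_of(n,"canister"):
        m=d["pixels"]; c=np.nanmedian(P[m],0)
        e=np.hypot(*(c[:2]-near))
        if best is None or e<best[0]: best=(e,m,d["p"])
    m=best[1]; pts=P[m]; ok=~np.isnan(pts).any(1); 
    return f,P,m
def surf(f,uv,c,ax,r=.026):
    """hit pixels' rays with the cylinder"""
    d=rays(f,uv); o=np.array(f["xyz"])-c; dp=d-np.outer(d@ax,ax); op=o-(o@ax)*ax
    a=(dp**2).sum(1); b=dp@op; q=op@op-r*r; s=(-b-np.sqrt(np.maximum(b*b-a*q,0)))/a
    h=o+s[:,None]*d; up=np.array([0,0,1.])-ax*ax[2]; up/=np.linalg.norm(up); side=np.cross(ax,up)
    return np.c_[h@ax, np.degrees(np.arctan2(h@side,h@up))]
E
python3 - <<'E'
from h import *
for n in ["top","scene"]:
    f,P,m=canister(n)
    # silhouette fit: mask points intersected; LSQ cylinder on depth + extents
    p=P[m]; p=p[~np.isnan(p).any(1)]; p=p[p[:,2]>.03]
    from scipy.optimize import least_squares
    def res(t):
        ax=np.array([np.cos(t[2]),np.sin(t[2]),0]); v=p-np.array([t[0],t[1],.036]); v=v-np.outer(v@ax,ax)
        return np.linalg.norm(v,axis=1)-.026
    t=least_squares(res,[.53,-.14,np.pi/2],loss='soft_l1',f_scale=.003).x
    ax=np.array([np.cos(t[2]),np.sin(t[2]),0]); c=np.array([t[0],t[1],.036]); s=(p-c)@ax
    lo,hi=np.percentile(s,[.5,99.5]); c=c+ax*(lo+hi)/2
    print(n,"c",c.round(4),"yaw",np.degrees(t[2]).round(2),"len",hi-lo,"rms",np.std(res(t)))
    im=f["img"].astype(int); B,G,Rr=im[...,0],im[...,1],im[...,2]
    mk=cv2.dilate(m.astype(np.uint8),np.ones((3,3)))>0
    v,u=np.nonzero(mk&(B>Rr+25)&(B>G+15))
    if len(u): h=surf(f,np.c_[u,v],c,ax); print(" stripe n",len(u),"s",h[:,0].min(),h[:,0].max(),"ang med",np.median(h[:,1]),"spread",h[:,1].std())
    v,u=np.nonzero(mk&(Rr>G+70)); 
    if len(u): h=surf(f,np.c_[u,v],c,ax,.021); print(" cap s",np.percentile(h[:,0],[2,98]))
    # head top
    for z0,nm in[(.205,"head")]:
        q=P.reshape(-1,3); k=(abs(q[:,2]-z0)<.008)&(q[:,1]>.1)&(q[:,0]>.4)&(q[:,0]<.75)
        uv=np.argwhere(k.reshape(P.shape[:2]))[:,::-1]; w=on_plane(f,uv,z0)[:,:2]
        print(nm,k.sum(),np.median(q[k,2]),cv2.minAreaRect((w*1000).astype(np.float32)))
    q=P.reshape(-1,3);gray=(abs(B-Rr)<25).reshape(-1)
    k=(abs(q[:,2]-.02)<.006)&(q[:,1]>.05)&(q[:,1]<.4)&(q[:,0]>.45)&(q[:,0]<.75)&gray
    uv=np.argwhere(k.reshape(P.shape[:2]))[:,::-1]; w=on_plane(f,uv,.02)
    print("base",k.sum(),cv2.minAreaRect((w[:,:2]*1000).astype(np.float32)),np.percentile(w,[1,99],axis=0).round(3)[:,:2].tolist())
    lum=im.sum(2)[uv[:,1],uv[:,0]]; 
    wl=w[lum>np.percentile(lum,97)]; print("white?",len(wl),np.percentile(lum,[50,97,99.5]),np.median(wl,0).round(4),np.std(wl,0).round(4))
    L=cv2.fitLine((wl[:,:2]*1000).astype(np.float32),cv2.DIST_HUBER,0,.01,.01).ravel(); print(L)
E
```

```text
top c [ 0.5405 -0.1418  0.036 ] yaw 84.26 len 0.17667804613027083 rms 0.00266261656187883
 stripe n 45 s -0.0777919580571117 0.05314646911095509 ang med -38.54998876336104 spread 1.807875001617816
 cap s [0.07056744 0.08744743]
head 1470 0.20525665004899674 ((601.56787109375, 196.46139526367188), (61.3049430847168, 149.4451904296875), 87.09904479980469)
base 1629 ((627.6669921875, 204.86590576171875), (194.2431182861328, 309.6369934082031), 64.71327209472656) [[0.503, 0.153], [0.683, 0.313]]
white? 41 [287.   381.   440.86] [0.5161 0.2452 0.02  ] [0.0264 0.0382 0.    ]
[  0.5564604    0.83087415 529.04706    244.18095   ]
scene c [ 0.5388 -0.1399  0.036 ] yaw 85.14 len 0.17912820034982296 rms 0.0033565817035021536
 stripe n 29 s -0.07624736788352215 0.05866507483504364 ang med -23.842436120374906 spread 4.166513334734089
 cap s [0.06837622 0.08892801]
head 1498 0.20408350657851004 ((609.8245849609375, 199.66195678710938), (59.25474166870117, 154.52003479003906), 87.10065460205078)
base 2265 ((631.911865234375, 218.93980407714844), (178.98577880859375, 290.1306457519531), 71.46887969970703) [[0.511, 0.157], [0.691, 0.314]]
white? 64 [443.   470.   482.68] [0.5537 0.2789 0.02  ] [0.0426 0.0268 0.    ]
[ 9.9395597e-01 -1.0977934e-01  5.6075867e+02  2.7923953e+02]
```

```bash
cat >> h.py <<'E'
def steps(*targets,start=None):
    """targets: (pos, rpy); prints the calls (linear, twist, rows) from the present pose"""
    s=env.get_state(); p,r=(np.array(s["ee_pos"]),R.from_euler('xyz',s["tool_rot"],degrees=True)) if start is None else (np.array(start[0]),R.from_euler('xyz',start[1],degrees=True))
    print("now",np.round(s["ee_pos"],4),np.round(s["tool_rot"],2),"t",round(float(s["t"]),2))
    for tp,tr in targets:
        tr=R.from_euler('xyz',tr,degrees=True); tp=np.array(tp)
        while 1:
            l=r.inv().apply(tp-p)/.15; w=np.degrees((r.inv()*tr).as_rotvec())/30
            k=max(1,abs(l).max(),abs(w).max()); l,w=l/k,w/k
            n=max(np.linalg.norm(l)*3,np.linalg.norm(w)*30/8.59)
            print(" lin",l.round(3).tolist(),"tw",w.round(3).tolist(),"rows %.1f"%n)
            p=p+r.apply(l*.15); r=r*R.from_rotvec(np.radians(w*30))
            if k==1: break
        print(" --")
E
python3 - <<'E'
from h import *
steps(([.54,-.141,.2],[180,0,84.7]))
E
```

```text
now [ 0.2818 -0.5578  0.2312] [-179.99    0.     26.8 ] t 1.0
 lin [1.0, -0.611, 0.075] tw [-0.0, 0.0, -0.692] rows 3.5
 lin [1.0, -0.188, 0.065] tw [-0.0, 0.0, -0.601] rows 3.1
 lin [1.0, 0.129, 0.064] tw [-0.0, 0.0, -0.595] rows 3.0
 lin [0.064, 0.03, 0.005] tw [-0.0, 0.0, -0.042] rows 0.2
 --
```

Call:
drive_tool([
  {"linear": [1,-0.61,0.07],"twist": [0,0,-0.69],"fingers": 1},
  {"linear": [1,-0.61,0.07],"twist": [0,0,-0.69],"fingers": 1},
  {"linear": [1,-0.61,0.07],"twist": [0,0,-0.69],"fingers": 1},
  {"linear": [1,-0.61,0.07],"twist": [0,0,-0.69],"fingers": 1},
  {"linear": [1,-0.61,0.07],"twist": [0,0,-0.69],"fingers": 1},
])

```text
t: 1.5
ee_pos: [0.3769, -0.4051, 0.2209]
tool_rot: [180.0, -0.1, 47.8]
wrist_force: [-0.2, -0.2, -0.3]
finger_gap: 0.0854
finger_force: 0.0
```

Call:
drive_tool([
  {"linear": [1,-0.19,0.06],"twist": [0,0,-0.6],"fingers": 1},
  {"linear": [1,-0.19,0.06],"twist": [0,0,-0.6],"fingers": 1},
  {"linear": [1,-0.19,0.06],"twist": [0,0,-0.6],"fingers": 1},
  {"linear": [1,-0.19,0.06],"twist": [0,0,-0.6],"fingers": 1},
])

```text
t: 1.9
ee_pos: [0.4576, -0.2737, 0.2118]
tool_rot: [180.0, -0.1, 65.9]
wrist_force: [-0.2, -1.5, 0.1]
finger_gap: 0.0852
finger_force: 0.0
```

Call:
drive_tool([
  {"linear": [1,0.13,0.06],"twist": [0,0,-0.6],"fingers": 1},
  {"linear": [1,0.13,0.06],"twist": [0,0,-0.6],"fingers": 1},
  {"linear": [1,0.13,0.06],"twist": [0,0,-0.6],"fingers": 1},
  {"linear": [1,0.13,0.06],"twist": [0,0,-0.6],"fingers": 1},
  {"linear": [1,0.13,0.06],"twist": [0,0,-0.6],"fingers": 1},
])

```text
t: 2.4
ee_pos: [0.5351, -0.1498, 0.2026]
tool_rot: [-180.0, -0.0, 83.6]
wrist_force: [-0.6, -0.1, -0.5]
finger_gap: 0.0857
finger_force: 0.0
```

```bash
cat >> h.py <<'E'
from scipy.optimize import least_squares
def measure(n,name=None,near=(.54,-.14),zc=.036):
    f,P,m=canister(n,near=near)
    if name: cv2.imwrite(f"pics/{name}.png",f["img"])
    p=P[m]; p=p[~np.isnan(p).any(1)]; p=p[p[:,2]>zc-.006]
    def res(t):
        ax=np.array([np.cos(t[2]),np.sin(t[2]),0]); v=p-np.array([t[0],t[1],zc]); v=v-np.outer(v@ax,ax)
        return np.linalg.norm(v,axis=1)-.026
    t=least_squares(res,[near[0],near[1],np.pi/2],loss='soft_l1',f_scale=.003).x
    ax=np.array([np.cos(t[2]),np.sin(t[2]),0]); c=np.array([t[0],t[1],zc]); s=(p-c)@ax
    lo,hi=np.percentile(s,[.5,99.5]); c=c+ax*(lo+hi)/2
    print(n,"c",c.round(4),"yaw",np.degrees(t[2]).round(2),"len",round(hi-lo,4),"rms",np.std(res(t)).round(4))
    im=f["img"].astype(int); B,G,Rr=im[...,0],im[...,1],im[...,2]
    mk=cv2.dilate(m.astype(np.uint8),np.ones((3,3)))>0
    def rep(k,nm,r=.026):
        v,u=np.nonzero(mk&k)
        if len(u)>5:
            h=surf(f,np.c_[u,v],c,ax,r); print("  ",nm,len(u),"s",np.percentile(h[:,0],[2,98]).round(3),"ang 2/50/98",np.percentile(h[:,1],[2,50,98]).round(1))
    rep((B>Rr+25)&(B>G+15),"stripe"); rep(Rr>G+70,"cap",.021); 
    for d in env.outline_of(n,"label"):
        l=d["pixels"]
        if (l&mk).sum()>5: rep(l,"label p%.2f"%d["p"])
    rep((im.sum(2)<200),"black")
    return f,c,ax,m
E
python3 - <<'E'
from h import *
f,c,ax,m=measure("wrist","w1")
print(f["xyz"],f["attitude"])
steps(([.54,-.141,.09],[180,0,84.7]))
E
```

```text
wrist c [ 0.5395 -0.1406  0.036 ] yaw 84.13 len 0.1769 rms 0.0018
   stripe 526 s [-0.076  0.057] ang 2/50/98 [-40.  -35.7 -31.8]
   cap 1198 s [0.07  0.089] ang 2/50/98 [-62.9   0.6  64.1]
   black 147 s [-0.045  0.082] ang 2/50/98 [-48.2 -35.6  47.1]
[ 0.54394514 -0.06651452  0.34491591] [-1.86795466e+01 -1.31459951e-02 -6.43526672e+00]
now [ 0.5342 -0.1519  0.2028] [-1.7999e+02  3.0000e-02  8.3360e+01] t 2.55
 lin [0.077, 0.03, 0.752] tw [-0.0, 0.001, -0.045] rows 2.3
 --
```

View pics/w1.png

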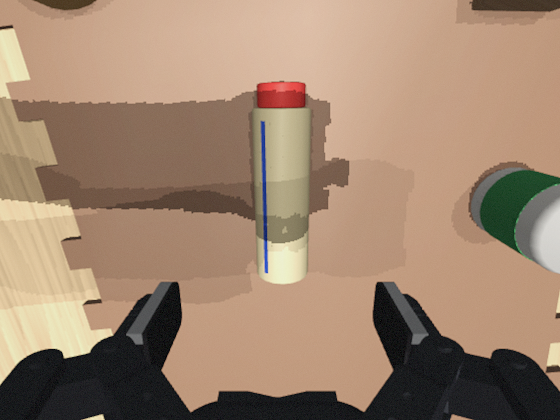

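The canister is upright in the wrist picture with its stripe at (265,195), i.e. -36° from up on the robot side. It needs to roll about 144°, or 65 mm towards the robot. I'll cage it loosely between the fingers and roll it.

Run:
```python
from h import *
steps(([.5395,-.1406,.10],[180,0,84.2]),([.5395,-.1406,.017],[180,0,84.2]))
```

```text
now [ 0.5342 -0.1519  0.2028] [-1.7999e+02  3.0000e-02  8.3360e+01] t 2.55
 lin [0.079, 0.026, 0.685] tw [-0.0, 0.001, -0.028] rows 2.1
 --
 lin [-0.0, -0.0, 0.553] tw [0.0, -0.0, -0.0] rows 1.7
 --
```

Call:
drive_tool([
  {"linear": [0.079,0.026,0.35],"twist": [0,0,-0.028],"fingers": 1},
  {"linear": [0.079,0.026,0.68],"twist": [0,0,-0.028],"fingers": 1},
  {"linear": [0.079,0.026,0.68],"twist": [0,0,-0.028],"fingers": 1},
  {"linear": [0.079,0.026,0.68],"twist": [0,0,-0.028],"fingers": 1},
])

```text
t: 2.95
ee_pos: [0.5395, -0.1398, 0.1012]
tool_rot: [-179.9, -0.0, 84.3]
wrist_force: [-0.2, 0.8, 1.5]
finger_gap: 0.0854
finger_force: 0.0
```

Call:
drive_tool([
  {"linear": [0,0,0.25],"twist": [0,0,0],"fingers": 1},
  {"linear": [0,0,0.45],"twist": [0,0,0],"fingers": 1},
  {"linear": [0,0,0.55],"twist": [0,0,0],"fingers": 1},
  {"linear": [0,0,0.55],"twist": [0,0,0],"fingers": 0.7},
  {"linear": [0,0,0.55],"twist": [0,0,0],"fingers": 0.7},
  {"linear": [0,0,0.55],"twist": [0,0,0],"fingers": 0.7},
  {"linear": [0,0,0.55],"twist": [0,0,0],"fingers": 0.7},
])

```text
t: 3.65
ee_pos: [0.5407, -0.1392, 0.0196]
tool_rot: [179.9, 0.0, 84.3]
wrist_force: [0.3, 0.2, -0.5]
finger_gap: 0.0597
finger_force: 0.0
```

Run:
```python
from h import *
s=env.get_state(); print(s["finger_gap"],s["wrist_force"],s["finger_force"])
f,c,ax,m=measure("wrist")
steps(([.5395-.0652,-.1406+.0066,.017],[180,0,84.2]))
```

```text
0.059741073872393025 [ 0.28284408  0.16683815 -0.50208706] 0.0
wrist c [ 0.5428 -0.1096  0.036 ] yaw 84.12 len 0.1155 rms 0.0022
   stripe 1809 s [-0.053  0.027] ang 2/50/98 [-40.9 -36.1 -31.7]
   cap 7412 s [0.039 0.058] ang 2/50/98 [-58.8   0.3  60.9]
   label p0.75 1951 s [-0.052  0.027] ang 2/50/98 [-41.8 -36.5 -31.7]
   label p0.51 38101 s [-0.051  0.056] ang 2/50/98 [-59.6   0.1  61.1]
   black 326 s [-0.061 -0.004] ang 2/50/98 [-50.3 -32.5  42.6]
now [ 0.5402 -0.139   0.0189] [1.7996e+02 1.0000e-02 8.4340e+01] t 3.8
 lin [-0.01, -0.44, 0.012] tw [0.001, 0.0, 0.005] rows 1.3
 --
```

Call:
drive_tool([
  {"linear": [0,-0.03,0.01],"twist": [0,0,0],"fingers": 0.7},
  {"linear": [0,-0.07,0.01],"twist": [0,0,0],"fingers": 0.7},
  {"linear": [0,-0.12,0.01],"twist": [0,0,0],"fingers": 0.7},
  {"linear": [0,-0.17,0.01],"twist": [0,0,0],"fingers": 0.7},
  {"linear": [0,-0.22,0.01],"twist": [0,0,0],"fingers": 0.7},
  {"linear": [0,-0.27,0.01],"twist": [0,0,0],"fingers": 0.7},
  {"linear": [0,-0.32,0.01],"twist": [0,0,0],"fingers": 0.7},
  {"linear": [0,-0.36,0.01],"twist": [0,0,0],"fingers": 0.7},
])

```text
t: 4.6
ee_pos: [0.4854, -0.1336, 0.0168]
tool_rot: [-180.0, 0.0, 84.3]
wrist_force: [0.6, -0.2, 0.2]
finger_gap: 0.0598
finger_force: 0.0
```

Call:
drive_tool([
  {"linear": [0,-0.03,0],"twist": [0,0,0],"fingers": 0.7},
  {"linear": [0,-0.05,0],"twist": [0,0,0],"fingers": 0.7},
  {"linear": [0,-0.07,0],"twist": [0,0,0],"fingers": 0.7},
  {"linear": [0,-0.08,0],"twist": [0,0,0],"fingers": 0.7},
  {"linear": [0,-0.08,0],"twist": [0,0,0],"fingers": 0.7},
])

```text
t: 5.1
ee_pos: [0.4741, -0.1324, 0.0168]
tool_rot: [-180.0, -0.0, 84.3]
wrist_force: [0.5, 0.9, -0.5]
finger_gap: 0.0598
finger_force: 0.0
```

Run:
```python
from h import *
s=env.get_state(); print(s["ee_pos"],s["finger_gap"],s["wrist_force"],s["finger_force"])
f,c,ax,m=measure("wrist","w2",near=(.475,-.13))
steps()
```

```text
[ 0.47412957 -0.1324135   0.01675706] 0.05983730815370162 [ 0.51218544  0.89878347 -0.53139365] 0.0
wrist c [ 0.4724 -0.1017  0.036 ] yaw 84.45 len 0.1138 rms 0.0025
   cap 7781 s [0.039 0.057] ang 2/50/98 [-54.4   2.7  65.1]
   label p0.69 13073 s [-0.048  0.016] ang 2/50/98 [-40.3  -6.8  21.3]
   black 2926 s [-0.051  0.006] ang 2/50/98 [-67.3  -8.9  12.3]
now [ 0.4744 -0.1324  0.0168] [ 1.7999e+02 -1.0000e-02  8.4340e+01] t 5.25
```

View pics/w2.png

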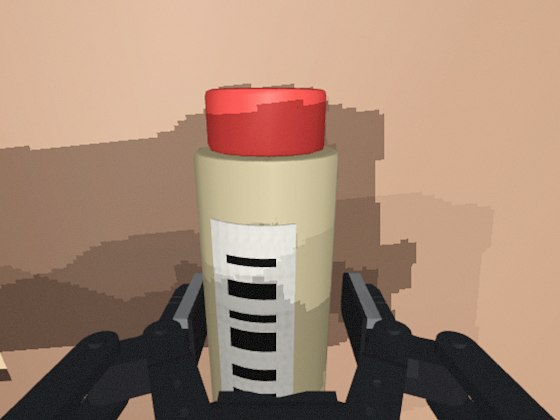

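The picture shows the label slightly left of the top, at (255,300), so it over-rolled by about 10°. I'll tighten the cage and roll back a few mm.

Call:
drive_tool([
  {"linear": [0,0,0],"twist": [0,0,0],"fingers": 0.67},
  {"linear": [0,0,0],"twist": [0,0,0],"fingers": 0.65},
  {"linear": [0,0,0],"twist": [0,0,0],"fingers": 0.64},
  {"linear": [0,0.006,0],"twist": [0,0,0],"fingers": 0.64},
  {"linear": [0,0.012,0],"twist": [0,0,0],"fingers": 0.64},
  {"linear": [0,0.012,0],"twist": [0,0,0],"fingers": 0.64},
])

```text
t: 5.85
ee_pos: [0.4762, -0.1326, 0.0168]
tool_rot: [180.0, -0.0, 84.3]
wrist_force: [0.4, -1.0, -0.0]
finger_gap: 0.0544
finger_force: 0.0
```

Run:
```python
from h import *
f,c,ax,m=measure("wrist",near=(.475,-.13))
f,c,ax,m=measure("top",near=(.475,-.13))
steps()
```

```text
wrist c [ 0.4778 -0.1015  0.036 ] yaw 84.28 len 0.1122 rms 0.0024
   cap 7863 s [0.038 0.056] ang 2/50/98 [-59.4   1.1  63.2]
   label p0.56 13752 s [-0.049  0.016] ang 2/50/98 [-31.9  -0.   30.8]
   black 3121 s [-0.051  0.005] ang 2/50/98 [-70.2  -0.7  43. ]
top c [ 0.4685 -0.2057  0.036 ] yaw 83.51 len 0.0347 rms 0.0023
   label p0.22 18 s [-0.02   0.013] ang 2/50/98 [-93.4 -93.4  84.3]
   black 23 s [-0.013  0.02 ] ang 2/50/98 [-93.4 -18.7  46.8]
now [ 0.476  -0.1326  0.0168] [-180.     -0.     84.34] t 6.15
```

Call:
drive_tool([
  {"linear": [0,0,0],"twist": [0,0,0],"fingers": 1},
  {"linear": [0,0,0],"twist": [0,0,0],"fingers": 1},
  {"linear": [0,0,0],"twist": [0,0,0],"fingers": 1},
  {"linear": [0,0,0],"twist": [0,0,0],"fingers": 1},
  {"linear": [-0.3,0,-0.5],"twist": [0,0,0],"fingers": 1},
  {"linear": [-0.3,0,-0.95],"twist": [0,0,0],"fingers": 1},
  {"linear": [-0.3,0,-0.95],"twist": [0,0,0],"fingers": 1},
  {"linear": [-0.3,0,-0.95],"twist": [0,0,0],"fingers": 1},
])

```text
t: 6.95
ee_pos: [0.4739, -0.1794, 0.1649]
tool_rot: [179.6, 0.2, 84.2]
wrist_force: [-0.1, 0.4, -1.2]
finger_gap: 0.0856
finger_force: 0.0
```

Run:
```python
from h import *
f,c,ax,m=measure("wrist","w3",near=(.475,-.13))
f,c,ax,m=measure("scene",near=(.475,-.13))
steps()
```

```text
wrist c [ 0.4744 -0.1345  0.036 ] yaw 84.28 len 0.1763 rms 0.0018
   cap 1778 s [0.071 0.089] ang 2/50/98 [-60.5   1.7  68. ]
   label p0.84 5380 s [-0.048  0.048] ang 2/50/98 [-32.7  -0.8  30.9]
   black 969 s [-0.039  0.038] ang 2/50/98 [-17.2  -0.   16.8]
scene c [ 0.4738 -0.1334  0.036 ] yaw 85.41 len 0.1786 rms 0.0035
   cap 114 s [0.068 0.09 ] ang 2/50/98 [ -7.8  46.4 105.7]
   label p0.81 278 s [-0.047  0.046] ang 2/50/98 [-31.8  11.2  35.7]
   black 264 s [-0.081  0.097] ang 2/50/98 [-42.6  84.6 135. ]
now [ 0.471  -0.1768  0.158 ] [-1.7988e+02 -5.0000e-02  8.4380e+01] t 7.25
```

View pics/w3.png

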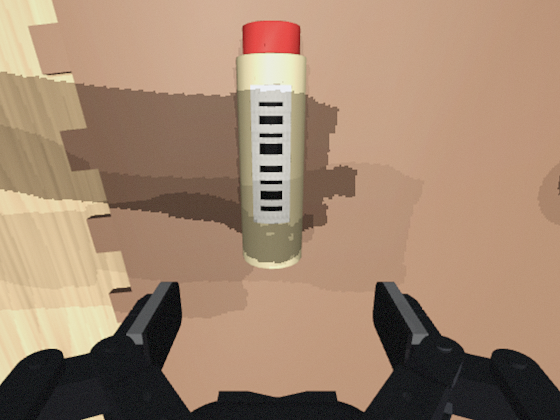

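The label now faces up within a few degrees, at (271,155), and the canister lies still. Next I grip its -y end with the tool leaning 42°.

```bash
cat >> h.py <<'E'
def lean(c,yaw,th,s=-.062,back=0,off=.021):
    """TCP pose gripping canister (mid c, yaw deg) at s along it, tool leaning th, backed off"""
    a=np.array([np.cos(np.radians(yaw)),np.sin(np.radians(yaw)),0]); t=np.radians(th)
    zt=np.sin(t)*a-np.cos(t)*np.array([0,0,1]); r=R.from_euler('xyz',[180,0,yaw],degrees=True)*R.from_rotvec([0,t,0])
    return np.array(c)+s*a+(off-back)*zt, r.as_euler('xyz',degrees=True)
E
python3 - <<'E'
from h import *
c=[.476,-.1345,.036]
for b in (.1,.0): print(lean(c,84.3,42,back=b))
steps(lean(c,84.3,42,back=.11),lean(c,84.3,42))
E
```

```text
(array([ 0.464592  , -0.24879339,  0.09470844]), array([180. , -42. ,  84.3]))
(array([ 0.47123779, -0.18221118,  0.02039396]), array([180. , -42. ,  84.3]))
now [ 0.471  -0.1768  0.158 ] [-1.7988e+02 -5.0000e-02  8.4380e+01] t 7.25
 lin [-0.377, 0.004, 0.266] tw [-0.003, 1.0, 0.001] rows 3.5
 lin [-0.183, 0.001, 0.017] tw [-0.001, 0.398, 0.0] rows 1.4
 --
 lin [-0.0, -0.0, 0.733] tw [0.0, -0.0, -0.0] rows 2.2
 --
```

Call:
drive_tool([
  {"linear": [-0.38,0,0.26],"twist": [0,1,0],"fingers": 1},
  {"linear": [-0.38,0,0.26],"twist": [0,1,0],"fingers": 1},
  {"linear": [-0.38,0,0.26],"twist": [0,1,0],"fingers": 1},
  {"linear": [-0.38,0,0.26],"twist": [0,1,0],"fingers": 1},
  {"linear": [-0.38,0,0.26],"twist": [0,1,0],"fingers": 1},
  {"linear": [-0.38,0,0.26],"twist": [0,1,0],"fingers": 1},
])

```text
t: 7.85
ee_pos: [0.4657, -0.2335, 0.1193]
tool_rot: [-179.9, -30.0, 84.3]
wrist_force: [0.7, 0.5, 0.4]
finger_gap: 0.0858
finger_force: 0.0
```

Call:
drive_tool([
  {"linear": [-0.18,0,0.02],"twist": [0,0.4,0],"fingers": 1},
  {"linear": [-0.18,0,0.02],"twist": [0,0.4,0],"fingers": 1},
  {"linear": [-0.18,0,0.02],"twist": [0,0.4,0],"fingers": 1},
  {"linear": [-0.18,0,0.02],"twist": [0,0.4,0],"fingers": 1},
])

```text
t: 8.25
ee_pos: [0.4645, -0.2543, 0.1046]
tool_rot: [180.0, -41.8, 84.5]
wrist_force: [0.1, 0.2, -0.0]
finger_gap: 0.0854
finger_force: 0.0
```

Run:
```python
from h import *
f,c,ax,m=measure("wrist",near=(.475,-.13))
f,c,ax,m=measure("top",near=(.475,-.13))
c=[.476,-.1345,.036]
print(env.get_state()["joint_pos"].round(0) if hasattr(env.get_state()["joint_pos"],'round') else env.get_state()["joint_pos"])
steps(lean(c,84.3,42))
```

```text
wrist c [ 0.4742 -0.1365  0.036 ] yaw 84.27 len 0.177 rms 0.0029
   cap 497 s [0.077 0.09 ] ang 2/50/98 [-54.9   0.6  61.6]
   label p0.88 4300 s [-0.047  0.049] ang 2/50/98 [-32.2  -0.6  30.6]
   black 769 s [-0.096  0.04 ] ang 2/50/98 [-17.7   0.1  17.4]
top c [ 0.4755 -0.1352  0.036 ] yaw 84.17 len 0.1782 rms 0.0027
   cap 87 s [0.071 0.087] ang 2/50/98 [-68.7  -7.1  46.2]
   label p0.92 383 s [-0.048  0.048] ang 2/50/98 [-32.2  -1.9  29.8]
   black 37 s [-0.077  0.082] ang 2/50/98 [-93.4 -50.5  34.8]
[ 64.  43. -29.  97. -16.  69.  41.]
now [ 0.4641 -0.2554  0.1048] [179.96 -41.91  84.45] t 8.55
 lin [-0.011, -0.001, 0.746] tw [-0.002, 0.003, 0.004] rows 2.2
 --
```

Call:
drive_tool([
  {"linear": [-0.01,-0.004,0.3],"twist": [0,0,0],"fingers": 1},
  {"linear": [-0.01,-0.004,0.55],"twist": [0,0,0],"fingers": 1},
  {"linear": [-0.01,-0.004,0.7],"twist": [0,0,0],"fingers": 1},
  {"linear": [-0.01,-0.004,0.745],"twist": [0,0,0],"fingers": 1},
  {"linear": [-0.01,-0.004,0.745],"twist": [0,0,0],"fingers": 1},
  {"linear": [-0.01,-0.004,0.745],"twist": [0,0,0],"fingers": 0.7},
  {"linear": [-0.01,-0.004,0.745],"twist": [0,0,0],"fingers": 0.68},
  {"linear": [-0.01,-0.004,0.745],"twist": [0,0,0],"fingers": 0.67},
])

```text
t: 9.35
ee_pos: [0.4707, -0.1834, 0.0207]
tool_rot: [179.9, -41.9, 84.3]
wrist_force: [-0.7, -0.8, 0.2]
finger_gap: 0.0576
finger_force: 0.0
```

Run:
```python
from h import *
s=env.get_state(); print(s["finger_gap"],s["wrist_force"])
f,c,ax,m=measure("wrist",near=(.475,-.13))
steps(lean([.4755,-.1355,.036],84.3,42))
```

```text
0.05757575088636689 [-0.65803754 -0.78912029  0.22341288]
wrist c [ 0.4742 -0.1363  0.036 ] yaw 84.28 len 0.1755 rms 0.001
   cap 1044 s [0.077 0.09 ] ang 2/50/98 [-54.4   0.5  57.5]
   label p0.59 13463 s [-0.047  0.049] ang 2/50/98 [-32.2  -0.5  30.5]
   black 3029 s [-0.088  0.04 ] ang 2/50/98 [-77.8  -1.1  17.5]
now [ 0.4706 -0.1829  0.0204] [179.98 -41.98  84.34] t 9.5
 lin [-0.001, 0.001, -0.001] tw [-0.0, 0.001, 0.001] rows 0.0
 --
```

Call:
drive_tool([
  {"linear": [0,0,0],"twist": [0,0,0],"fingers": 0.64},
  {"linear": [0,0,0],"twist": [0,0,0],"fingers": 0.62},
  {"linear": [0,0,0],"twist": [0,0,0],"fingers": 0.5},
  {"linear": [0,0,0],"twist": [0,0,0],"fingers": 0.5},
  {"linear": [0,0,0],"twist": [0,0,0],"fingers": 0.5},
  {"linear": [0,0,0],"twist": [0,0,0],"fingers": 0.5},
])

```text
t: 10.1
ee_pos: [0.4705, -0.1827, 0.0204]
tool_rot: [-180.0, -42.0, 84.3]
wrist_force: [-1.5, -1.9, 6.0]
finger_gap: 0.0509
finger_force: 61.5
```

Call:
drive_tool([
  {"linear": [0.09,0,-0.1],"twist": [0,0,0],"fingers": 0.5},
  {"linear": [0.18,0,-0.2],"twist": [0,0,0],"fingers": 0.5},
  {"linear": [0.27,0,-0.3],"twist": [0,0,0],"fingers": 0.5},
  {"linear": [0.36,0,-0.4],"twist": [0,0,0],"fingers": 0.5},
  {"linear": [0.45,0,-0.5],"twist": [0,0,0],"fingers": 0.5},
  {"linear": [0.45,0,-0.5],"twist": [0,0,0],"fingers": 0.5},
])

```text
t: 10.7
ee_pos: [0.4713, -0.1831, 0.1228]
tool_rot: [179.8, -41.9, 84.5]
wrist_force: [0.0, 0.0, -2.6]
finger_gap: 0.0508
finger_force: 62.8
```

Run:
```python
from h import *
s=env.get_state(); print(s["finger_gap"],s["wrist_force"],s["finger_force"])
f,c,ax,m=measure("wrist","w4",near=(.475,-.13),zc=.136)
f,c,ax,m=measure("scene","s4",near=(.475,-.13),zc=.136)
f,c,ax,m=measure("top","t4",near=(.475,-.13),zc=.136)
# scanner features (wrist/top/scene) for seat
for n in ("top","scene"):
    f=env.grab_frame(n); P=cloud(f); im=f["img"].astype(int); B,G,Rr=im[...,0],im[...,1],im[...,2]
    k=(B>Rr+40)&(P[...,1]>.08)&(P[...,1]<.4)&(P[...,0]<.7)&(P[...,2]>.03)&(P[...,2]<.075)
    print(n,"blue",k.sum(),np.nanpercentile(P[k],[2,50,98],axis=0).round(3).tolist())
    b=f["img"][130:330,60:260] if n=="top" else f["img"][200:400,360:560]
    cv2.imwrite(f"pics/sc_{n}.png",cv2.resize(b,(600,600),interpolation=cv2.INTER_CUBIC))
a=np.hstack([cv2.resize(cv2.imread(f"pics/sc_{n}.png"),(400,400)) for n in("top","scene")])
cv2.imwrite("pics/sc.png",a)
steps()
```

```text
0.05080367724908668 [ 0.04722567  0.01490208 -2.63843257] 62.84924626350403
wrist c [ 0.4751 -0.1364  0.136 ] yaw 84.33 len 0.1753 rms 0.0012
   cap 1037 s [0.079 0.092] ang 2/50/98 [-55.4   0.5  58.8]
   label p0.68 13474 s [-0.047  0.05 ] ang 2/50/98 [-33.2  -0.6  30.9]
   black 3016 s [-0.088  0.042] ang 2/50/98 [-76.1  -0.5  79.5]
scene c [ 0.4737 -0.1319  0.136 ] yaw 85.79 len 0.1754 rms 0.0036
   cap 121 s [0.067 0.088] ang 2/50/98 [ -2.2  50.2 112.4]
   label p0.79 245 s [-0.047  0.044] ang 2/50/98 [-13.5  14.8  35.9]
   black 142 s [-0.085  0.095] ang 2/50/98 [-39.   68.7 138.5]
top c [ 0.4753 -0.1349  0.136 ] yaw 84.19 len 0.1739 rms 0.0028
   cap 104 s [0.071 0.087] ang 2/50/98 [-68.2  -8.2  46.2]
   label p0.65 454 s [-0.047  0.048] ang 2/50/98 [-32.4  -1.7  30.1]
   black 107 s [-0.089  0.08 ] ang 2/50/98 [-93.7 -45.4  83.8]
top blue 123 [[0.526, 0.189, 0.033], [0.544, 0.196, 0.052], [0.583, 0.274, 0.063]]
scene blue 185 [[0.532, 0.26, 0.031], [0.552, 0.268, 0.046], [0.594, 0.277, 0.061]]
now [ 0.4704 -0.1825  0.1208] [-179.97  -42.02   84.33] t 11.25
```

View pics/sc.png

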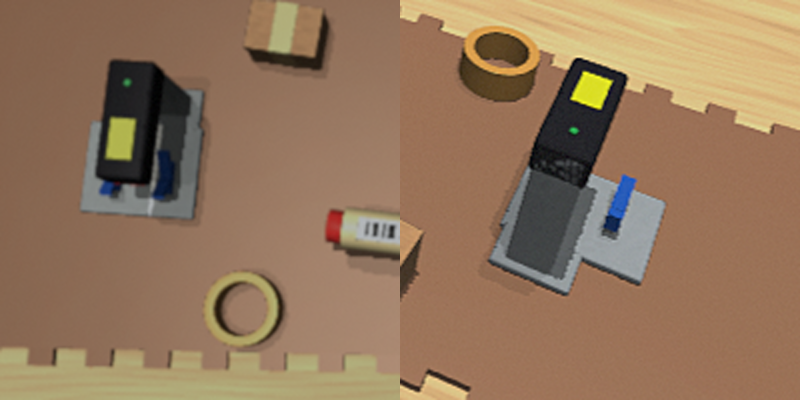

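The canister is held with its label up. In the crop, the scanner's white line is at ~(155,205) in the left half. I'll stage in front of the scanner and measure the seat with the wrist camera.

Run:
```python
from h import *
s=env.get_state(); p=np.array(s["ee_pos"]); r=s["tool_rot"]
steps((p+[-.045,.20,.035],[180,-42,87.1]))
```

```text
now [ 0.4704 -0.1825  0.1208] [-179.97  -42.02   84.33] t 11.25
 lin [1.0, -0.384, 0.621] tw [0.054, -0.001, -0.061] rows 3.7
 lin [0.121, -0.04, 0.076] tw [0.007, -0.0, -0.007] rows 0.4
 --
```

Call:
drive_tool([
  {"linear": [0.2,-0.08,0.12],"twist": [0.05,0,-0.06],"fingers": 0.5},
  {"linear": [0.4,-0.16,0.24],"twist": [0.05,0,-0.06],"fingers": 0.5},
  {"linear": [0.6,-0.23,0.36],"twist": [0.05,0,-0.06],"fingers": 0.5},
  {"linear": [0.8,-0.31,0.5],"twist": [0.05,0,-0.06],"fingers": 0.5},
  {"linear": [1,-0.38,0.62],"twist": [0.05,0,-0.06],"fingers": 0.5},
  {"linear": [1,-0.38,0.62],"twist": [0.05,0,-0.06],"fingers": 0.5},
  {"linear": [1,-0.38,0.62],"twist": [0.05,0,-0.06],"fingers": 0.5},
])

```text
t: 11.95
ee_pos: [0.4308, -0.0038, 0.1525]
tool_rot: [179.9, -42.0, 86.8]
wrist_force: [0.2, -0.8, -2.3]
finger_gap: 0.0509
finger_force: 63.2
```

Run:
```python
from h import *
f,c,ax,m=measure("wrist","w5",near=(.43,.05),zc=.171)
np.save("w5.npy",cloud(f)); import pickle; pickle.dump(f,open("w5.pkl","wb"))
steps()
```

```text
wrist c [0.4328 0.0429 0.171 ] yaw 86.75 len 0.1755 rms 0.0013
   cap 1032 s [0.073 0.085] ang 2/50/98 [-51.4   0.6  54.8]
   label p0.92 13595 s [-0.048  0.045] ang 2/50/98 [-31.6  -0.5  29.8]
   black 3291 s [-0.088  0.036] ang 2/50/98 [-67.8  -0.5  69. ]
now [ 0.4312 -0.0049  0.1522] [179.88 -42.    86.7 ] t 12.1
```

View pics/w5.png

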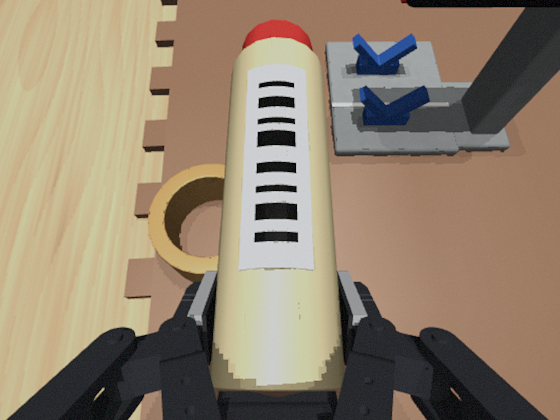

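The picture shows the base's robot-side edge at column ~330, its near edge at row ~152, the white line at row ~104, and the two blue V saddles at (397,108) and (383,55). All are clear enough to measure.

Run:
```python
from h import *; import pickle
f=pickle.load(open("w5.pkl","rb")); P=cloud(f); im=f["img"].astype(int); B,G,Rr=im[...,0],im[...,1],im[...,2]
reg=np.zeros(B.shape,bool); reg[38:158,322:515]=1
a87=np.radians(87.1)
blue=reg&(B>Rr+40)&(B>G+25)
n,lab,st,ce=cv2.connectedComponentsWithStats(blue.astype(np.uint8))
for i in range(1,n):
    if st[i,4]>100:
        p=P[lab==i]; p=p[~np.isnan(p).any(1)]; print("blue",st[i].tolist(),np.percentile(p,[1,50,99],axis=0).round(4).tolist())
        t=p[p[:,2]>.054]; 
        for side in (t[t[:,0]<np.median(p[:,0])],t[t[:,0]>np.median(p[:,0])]): print("   tip",len(side),np.percentile(side,[3,50,97],axis=0).round(4).tolist() if len(side) else '')
# V bottom: per saddle fit x of V via |x-x0| profile on top edge handled below
grayb=reg&(abs(P[...,2]-.02)<.005)&(abs(B-Rr)<30)
v,u=np.nonzero(grayb); w=on_plane(f,np.c_[u,v],.02)
# robot-side edge: for each row min x
E=[];
for r in range(50,148,2):
    k=v==r
    if k.sum()>5: j=np.argmin(u[k]); E.append(on_plane(f,[[u[k][j]-.5,r]],.02)[0,:2])
E=np.array(E)*1000; L=cv2.fitLine(E.astype(np.float32),cv2.DIST_HUBER,0,.01,.01).ravel(); print("edge y=+55",L, "dir",np.degrees(np.arctan2(L[1],L[0])))
N=[]
for cc in range(338,450,3):
    k=u==cc
    if k.sum()>5: N.append(on_plane(f,[[cc,v[k].max()+.5]],.02)[0,:2])
N=np.array(N)*1000; L=cv2.fitLine(N.astype(np.float32),cv2.DIST_HUBER,0,.01,.01).ravel(); print("edge x=-60",L,"dir",np.degrees(np.arctan2(L[1],L[0])), "(+-90 of seat x)")
W=[]
for cc in list(range(334,362,2))+list(range(420,438,2)):
    col=im[90:118,cc].sum(1); g=reg[90:118,cc]&~blue[90:118,cc]
    base=np.median(col); wt=np.clip(col-base-60,0,None)*g
    if wt.sum()>100 : W.append(on_plane(f,[[cc,90+(wt*np.arange(28)).sum()/wt.sum()]],.02)[0,:2])
W=np.array(W)*1000; print(len(W),W.round(1)[:3].tolist(),W.round(1)[-3:].tolist()); L=cv2.fitLine(W.astype(np.float32),cv2.DIST_HUBER,0,.01,.01).ravel(); print("white",L,"dir",np.degrees(np.arctan2(L[1],L[0])))
cv2.imwrite("pics/w5c.png",cv2.resize(f["img"][30:165,320:520],(800,540),interpolation=cv2.INTER_CUBIC))
```

```text
blue [353, 38, 64, 37, 1414] [[0.5281, 0.2589, 0.0196], [0.5639, 0.2622, 0.0415], [0.5919, 0.3022, 0.0608]]
   tip 132 [[0.5273, 0.2613, 0.0544], [0.5317, 0.2663, 0.0575], [0.5389, 0.2749, 0.061]]
   tip 146 [[0.5814, 0.2588, 0.0544], [0.586, 0.2641, 0.0572], [0.5931, 0.2738, 0.0611]]
blue [359, 86, 70, 39, 1619] [[0.5243, 0.1872, 0.0219], [0.5603, 0.1909, 0.0437], [0.5877, 0.2051, 0.0609]]
   tip 190 [[0.5235, 0.1898, 0.0543], [0.5279, 0.1963, 0.0579], [0.5354, 0.2056, 0.0615]]
   tip 202 [[0.5782, 0.187, 0.0543], [0.5825, 0.1936, 0.0576], [0.5895, 0.203, 0.061]]
edge y=+55 [5.1084999e-02 9.9869430e-01 5.0263663e+02 2.3112617e+02] dir 87.07176
edge x=-60 [ 9.9874067e-01 -5.0169859e-02  5.7764862e+02  1.5216374e+02] dir -2.8757284 (+-90 of seat x)
23 [[506.7, 220.5], [508.9, 220.4], [511.1, 220.2]] [[615.2, 215.2], [617.4, 215.2], [619.6, 215.0]]
white [ 9.9879062e-01 -4.9165737e-02  5.5696265e+02  2.1805228e+02] dir -2.8181252
```

View pics/w5c.png

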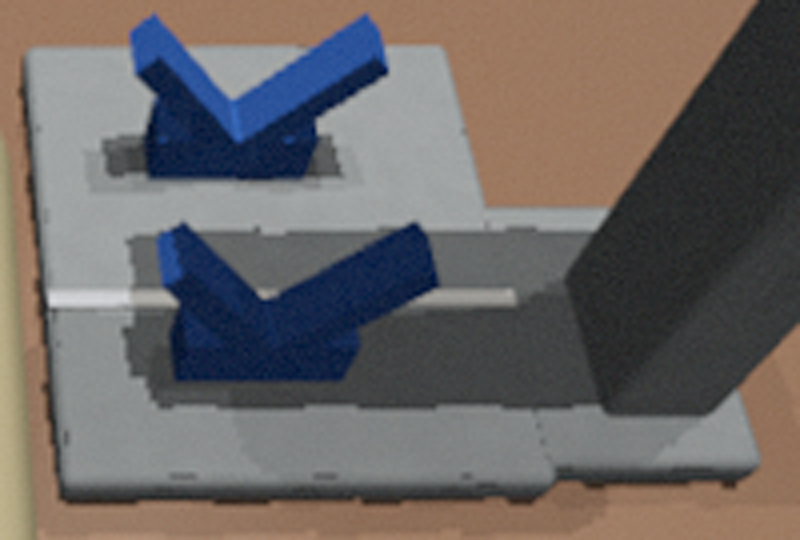

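Run:
```python
from h import *
P=np.load("w5.npy"); 
# pitch of held canister: ridge height along axis
k=(abs(P[...,0]-.433)<.008)&(P[...,2]>.17)&(P[...,1]>0)&(P[...,1]<.105); p=P[k]
ys=np.arange(0,.105,.015)
print([(y.round(3),np.percentile(p[abs(p[:,1]-y)<.008,2],90).round(4)) for y in ys if (abs(p[:,1]-y)<.008).sum()>20])
off=np.array([-.0024,-.0474,-.0156])
T=lambda x,y,z:(np.array([x,y,z])+off,[180,-42,87.1])
steps(T(.44,.2175,.12),T(.5583,.2175,.107))
```

```text
[(np.float64(0.0), np.float64(0.1946)), (np.float64(0.015), np.float64(0.1946)), (np.float64(0.03), np.float64(0.1944)), (np.float64(0.045), np.float64(0.1943)), (np.float64(0.06), np.float64(0.1943)), (np.float64(0.075), np.float64(0.1941)), (np.float64(0.09), np.float64(0.1939))]
now [ 0.4312 -0.0049  0.1522] [179.88 -42.    86.7 ] t 12.1
 lin [0.643, -0.027, 1.0] tw [0.013, 0.0, -0.01] rows 3.6
 lin [0.011, -0.0, 0.017] tw [0.0, 0.0, -0.0] rows 0.1
 --
 lin [-0.028, 0.788, 0.091] tw [-0.0, 0.0, 0.0] rows 2.4
 --
```

Call:
drive_tool([
  {"linear": [0.16,0,0.25],"twist": [0.01,0,-0.01],"fingers": 0.5},
  {"linear": [0.33,-0.01,0.5],"twist": [0.01,0,-0.01],"fingers": 0.5},
  {"linear": [0.5,-0.02,0.75],"twist": [0.01,0,-0.01],"fingers": 0.5},
  {"linear": [0.65,-0.03,1],"twist": [0.01,0,-0.01],"fingers": 0.5},
  {"linear": [0.65,-0.03,1],"twist": [0.01,0,-0.01],"fingers": 0.5},
  {"linear": [0.65,-0.03,1],"twist": [0.01,0,-0.01],"fingers": 0.5},
])

```text
t: 12.7
ee_pos: [0.4364, 0.1691, 0.1058]
tool_rot: [180.0, -42.0, 87.2]
wrist_force: [0.7, -1.1, -1.9]
finger_gap: 0.0504
finger_force: 63.9
```

Run:
```python
from h import *
off=np.array([-.0024,-.0474,-.0156])
T=lambda x,y,z:(np.array([x,y,z])+off,[180,-42,87.1])
s=env.get_state(); print(s["joint_pos"])
f,c,ax,m=measure("top",near=(.44,.2),zc=.12)
steps(T(.5583,.2175,.107))
```

```text
[ 41.41198232  32.41713038 -47.73797848 126.43595821 -36.1460145
  32.66885015  27.41411749]
top c [0.4389 0.2197 0.12  ] yaw 87.15 len 0.1669 rms 0.0026
   cap 96 s [0.069 0.085] ang 2/50/98 [-61.3  -4.6  54.3]
   label p0.79 437 s [-0.05   0.045] ang 2/50/98 [-31.6  -1.   30.8]
   black 79 s [-0.08   0.077] ang 2/50/98 [-91.4  -8.8  77.2]
now [0.4372 0.1675 0.106 ] [179.9  -41.98  87.05] t 12.85
 lin [-0.022, 0.789, 0.113] tw [0.005, 0.001, -0.001] rows 2.4
 --
```

Call:
drive_tool([
  {"linear": [-0.02,0.13,0.11],"twist": [0,0,0],"fingers": 0.5},
  {"linear": [-0.02,0.26,0.11],"twist": [0,0,0],"fingers": 0.5},
  {"linear": [-0.02,0.4,0.11],"twist": [0,0,0],"fingers": 0.5},
  {"linear": [-0.02,0.53,0.11],"twist": [0,0,0],"fingers": 0.5},
  {"linear": [-0.02,0.66,0.11],"twist": [0,0,0],"fingers": 0.5},
  {"linear": [-0.02,0.79,0.11],"twist": [0,0,0],"fingers": 0.5},
  {"linear": [-0.02,0.79,0.11],"twist": [0,0,0],"fingers": 0.5},
  {"linear": [-0.02,0.79,0.11],"twist": [0,0,0],"fingers": 0.5},
])

```text
t: 13.65
ee_pos: [0.5553, 0.1706, 0.0918]
tool_rot: [179.9, -42.0, 87.1]
wrist_force: [-0.2, -0.3, -2.2]
finger_gap: 0.0508
finger_force: 64.2
```

Run:
```python
from h import *
off=np.array([-.0024,-.0474,-.0156])
T=lambda x,y,z:(np.array([x,y,z])+off,[180,-42,87.1])
s=env.get_state(); print(s["joint_pos"],s["wrist_force"])
f,c,ax,m=measure("wrist","w6",near=(.558,.2),zc=.107)
steps(T(.5583,.2175,.070))
```

```text
[ 31.29701608  40.15364804 -39.55218181 110.66704632 -29.97274886
  37.37141076  20.89027374] [-0.20419353 -0.2819569  -2.16330802]
wrist c [0.4895 0.1304 0.107 ] yaw 89.73 len 0.0033 rms 0.002
   black 518 s [-0.005  0.002] ang 2/50/98 [-56.7 -55.2 -54.1]
now [0.5547 0.1711 0.0919] [179.95 -41.99  87.12] t 13.8
 lin [-0.172, 0.008, 0.182] tw [0.001, 0.0, 0.001] rows 0.7
 --
```

View pics/w6.png

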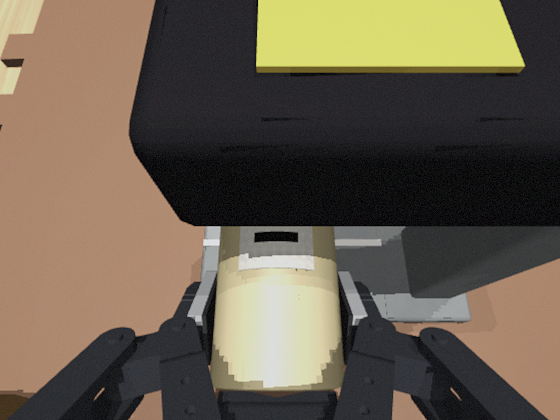

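The canister is over the saddles with the label up, at (275,245), and it clears the head. I'll lower it slowly.

Call:
drive_tool([
  {"linear": [-0.04,0.008,0.04],"twist": [0,0,0],"fingers": 0.5},
  {"linear": [-0.08,0.008,0.085],"twist": [0,0,0],"fingers": 0.5},
  {"linear": [-0.12,0.008,0.13],"twist": [0,0,0],"fingers": 0.5},
  {"linear": [-0.14,0.008,0.15],"twist": [0,0,0],"fingers": 0.5},
  {"linear": [-0.145,0.008,0.158],"twist": [0,0,0],"fingers": 0.5},
  {"linear": [-0.145,0.008,0.158],"twist": [0,0,0],"fingers": 0.5},
])

```text
t: 14.4
ee_pos: [0.5564, 0.1713, 0.0596]
tool_rot: [179.9, -42.0, 87.1]
wrist_force: [-0.4, -0.9, -1.0]
finger_gap: 0.0506
finger_force: 64.2
```

Call:
drive_tool([
  {"linear": [-0.005,0,0.005],"twist": [0,0,0],"fingers": 0.5},
  {"linear": [-0.01,0,0.01],"twist": [0,0,0],"fingers": 0.5},
  {"linear": [-0.015,0,0.016],"twist": [0,0,0],"fingers": 0.5},
  {"linear": [-0.015,0,0.016],"twist": [0,0,0],"fingers": 0.5},
])

```text
t: 14.8
ee_pos: [0.5565, 0.1711, 0.0564]
tool_rot: [179.9, -42.0, 87.2]
wrist_force: [-0.1, 0.6, -2.9]
finger_gap: 0.0509
finger_force: 64.2
```

Call:
drive_tool([
  {"linear": [-0.004,0,0.005],"twist": [0,0,0],"fingers": 0.5},
  {"linear": [-0.007,0,0.008],"twist": [0,0,0],"fingers": 0.5},
  {"linear": [-0.007,0,0.008],"twist": [0,0,0],"fingers": 0.5},
])

```text
t: 15.1
ee_pos: [0.5564, 0.1711, 0.0548]
tool_rot: [179.9, -42.0, 87.2]
wrist_force: [-0.6, 0.0, -2.1]
finger_gap: 0.0508
finger_force: 64.2
```

Call:
drive_tool([
  {"linear": [-0.003,0,0.003],"twist": [0,0,0],"fingers": 0.5},
  {"linear": [-0.003,0,0.003],"twist": [0,0,0],"fingers": 0.5},
  {"linear": [-0.003,0,0.003],"twist": [0,0,0],"fingers": 0.5},
])

```text
t: 15.4
ee_pos: [0.5565, 0.1711, 0.0544]
tool_rot: [179.9, -42.0, 87.2]
wrist_force: [-2.0, -2.2, 1.3]
finger_gap: 0.0507
finger_force: 64.6
```

Call:
drive_tool([
  {"linear": [-0.001,-0.004,0.001],"twist": [0,0,0],"fingers": 0.5},
  {"linear": [-0.001,-0.004,0.001],"twist": [0,0,0],"fingers": 0.5},
  {"linear": [-0.001,-0.004,0.001],"twist": [0,0,0],"fingers": 0.5},
])

```text
t: 15.7
ee_pos: [0.5564, 0.1711, 0.0543]
tool_rot: [179.9, -42.0, 87.2]
wrist_force: [3.4, 0.8, 2.6]
finger_gap: 0.0508
finger_force: 64.5
```

Call:
drive_tool([
  {"linear": [-0.002,-0.002,0.002],"twist": [0,0,0],"fingers": 0.5},
  {"linear": [-0.002,-0.002,0.002],"twist": [0,0,0],"fingers": 0.5},
  {"linear": [-0.002,-0.002,0.002],"twist": [0,0,0],"fingers": 0.5},
])

```text
t: 16.0
ee_pos: [0.5563, 0.1711, 0.0541]
tool_rot: [179.8, -42.0, 87.2]
wrist_force: [4.6, -2.0, 7.5]
finger_gap: 0.0504
finger_force: 64.9
```

Run:
```python
from h import *
for n in("top","scene"):
    f=env.grab_frame(n); cv2.imwrite(f"pics/{n}7.png",f["img"])
    im=f["img"].astype(int); k=(im[...,2]>im[...,1]+70)&(cloud(f)[...,1]>.2)&(cloud(f)[...,0]<.65); v,u=np.nonzero(k); print(n,k.sum(),np.nanpercentile(cloud(f)[k],[3,50,97],axis=0).round(4).tolist() if k.sum() else '')
steps()
```

```text
top 82 [[0.5446, 0.2907, 0.0798], [0.5604, 0.299, 0.0885], [0.5787, 0.3058, 0.0944]]
scene 162 [[0.5552, 0.2887, 0.0679], [0.576, 0.2977, 0.0866], [0.5841, 0.307, 0.092]]
now [0.5563 0.1711 0.054 ] [179.83 -42.01  87.18] t 16.1
```

Call:
drive_tool([
  {"linear": [0,0.003,0],"twist": [0,0,0],"fingers": 0.5},
  {"linear": [0,0.003,0],"twist": [0,0,0],"fingers": 0.62},
  {"linear": [0,0.003,0],"twist": [0,0,0],"fingers": 0.68},
  {"linear": [0,0.003,0],"twist": [0,0,0],"fingers": 0.8},
  {"linear": [0,0.003,0],"twist": [0,0,0],"fingers": 1},
  {"linear": [0,0.003,0],"twist": [0,0,0],"fingers": 1},
  {"linear": [0,0.003,0],"twist": [0,0,0],"fingers": 1},
  {"linear": [0,0.003,0],"twist": [0,0,0],"fingers": 1},
])

```text
t: 16.9
ee_pos: [0.556, 0.1711, 0.0536]
tool_rot: [179.9, -42.0, 87.2]
wrist_force: [0.5, 0.2, -0.7]
finger_gap: 0.0853
finger_force: 0.0
```

Call:
drive_tool([
  {"linear": [0,0,-0.15],"twist": [0,0,0],"fingers": 1},
  {"linear": [0,0,-0.35],"twist": [0,0,0],"fingers": 1},
  {"linear": [0,0,-0.6],"twist": [0,0,0],"fingers": 1},
  {"linear": [0,0,-0.85],"twist": [0,0,0],"fingers": 1},
  {"linear": [0,0,-0.85],"twist": [0,0,0],"fingers": 1},
  {"linear": [0,0,-0.85],"twist": [0,0,0],"fingers": 1},
])

```text
t: 17.5
ee_pos: [0.5518, 0.0855, 0.1485]
tool_rot: [179.8, -42.0, 87.2]
wrist_force: [0.1, 1.3, 0.0]
finger_gap: 0.0855
finger_force: 0.0
```

Run:
```python
from h import *
f,c,ax,m=measure("wrist","w8",near=(.558,.2),zc=.07)
fs=env.grab_frame("scene"); cv2.imwrite("pics/final.png",np.hstack([cv2.resize(f["img"],(400,300)),cv2.resize(fs["img"][190:380,300:553],(400,300))]))
P=cloud(f); p=P[m]; p=p[~np.isnan(p).any(1)]
im=fs["img"].astype(int); Q=cloud(fs); k=(im[...,2]>im[...,1]+70)&(Q[...,1]>.2)&(Q[...,0]<.65); print(np.nanpercentile(Q[k],[3,50,97],axis=0).round(4).tolist())
steps()
```

```text
wrist c [0.5562 0.1812 0.07  ] yaw 87.12 len 0.1052 rms 0.0034
   stripe 33 s [-0.003  0.015] ang 2/50/98 [-83.9 -83.7  83.6]
   label p0.72 2428 s [-0.012  0.045] ang 2/50/98 [-31.6  -0.8  30.3]
   black 587 s [-0.067  0.047] ang 2/50/98 [-83.8  -0.8  18.8]
[[0.5523, 0.2887, 0.0651], [0.5758, 0.2979, 0.0851], [0.5849, 0.307, 0.0915]]
now [0.551  0.0869 0.1477] [-179.98  -42.04   87.17] t 17.7
```

View pics/final.png

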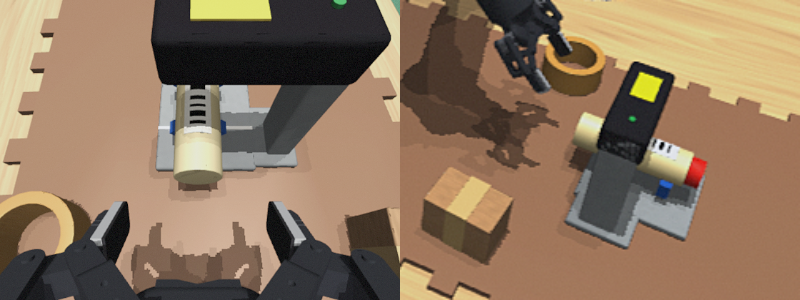

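The canister lies in both saddles with its label up, at (198,105) in the left half, the robot is clear of it, and the bystanders have not moved.

```bash
python3 -c "
from cell import env; print(env.job_done())"
```

```text
the job is handed in; nothing more can be done
None
```

I rolled the canister until its label faced up, laid it in both saddles with its middle within about 2 mm of the white line and the label about 1° off straight up by camera, and handed the job in at about 18 s; no verdict came back.

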